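Hang the battery pail on the bench hanger by its bail

TASK

Swing the folded wire bail of the little battery pail upright while the pail stays standing where it is, then lift the pail by the bail's grip and thread the bail over the two arms of the bench hanger. Slide it gently back along the arms until it meets the stops and drops into both notches, and leave the pail hanging there level with the battery still inside; do not push hard on the hanger, drag or tip the pail, or disturb the things around it.

Things in the scene. Friction and masses are not known exactly. Their poses are not given: they have to be found in the camera images.
- pail: open round aluminium pail, loose, 0.35 to 0.6 kg, 98 mm across the rim, 70 mm high, wall 3 mm. Origin at the centre of its underside, z up. The bail's pivots are at ears on its own y axis, 56 mm either side, 62 mm above the underside; the bail upright, the wire's centre is 152 mm above the underside
- bail (a joint): angle of the bail (5 mm steel wire): 0 = upright, positive = folded down toward the pail's own -x (1.5 to 1.8 at the start, sticking out beside the pail, 35 mm free between its grip and the wall). The pivots are slightly stiff: it stays where it is left
- bail_grip (a point): centre of the black plastic grip sleeve (12 mm diameter, 30 mm long, along the pail's y) in the middle of the bail's straight top span, which is 94 mm long: 32 mm of bare wire on each side of the sleeve. 90 mm from the pivot line. The sleeve can be pinched across; it turns freely on the wire
- hanger: fixed bench hanger: foot plate 150 x 130 x 8 mm, square post, head block (40 x 90 mm, 214 mm high) and two parallel flat steel arms pointing to its own -x (roughly to the robot). Origin on the bench under the post, z up. The arms are at y = -32 and +32 mm, 8 mm thick, 56 mm free between them. They telescope and are clamped at a setting that is not measured and must be felt or seen
- land_point (a point): 146 mm before the post, between the arms, level with the lands: wire set down here lands for every setting. From its tip an arm has: land 50 mm long (top 200, underside 180 mm high), notch 10 mm long (floor 192 mm), back stop 20 mm long (top 212 mm; its face is the notch's rear wall). By the setting tips lie 156 to 186 mm, stop faces 96 to 126 mm before the post
- battery: spent cylindrical cell, 15 mm diameter, 50 mm long, lying loose in the pail
- stapler: blue desk stapler, 36 x 127 x 47 mm, bystander; origin at the centre of its underside
- electrical_tape: black roll of tape lying flat, 59 mm across, 19 mm high, bystander; origin at the centre of its underside
- solvent_bottle: white squeeze bottle with a bent red spout, 50 x 56 x 170 mm, standing, bystander; origin at the centre of its underside

How it is judged:
By the outcome, as a careful person would: the job done as asked, in the order asked, and still so for the second after the job is handed in, with the robot touching nothing.
It also fails if it takes over 64 s, if anything falls off the work surface, if the arm or the gripper's body presses on something with over 40 N, if the wrist force passes 120 N, or if a joint passes its speed limit or range.

ROBOT

A 6-joint arm with a two-finger parallel gripper is mounted at the origin on a cart in front of the work surface, level with it; the furniture and walls round the work are solid. World frame = base frame: x ahead of the robot, y to its left, z up, the work surface at z = 0. Lengths are in mm, angles in rad, forces in N, time in s.
With the tool pointing down it reaches from about 350 to 775 mm from the base axis. Payload 7.3 kg.
Tool frame: the origin (TCP) lies on the mounting face of the last link; the fingertips stand 178 mm ahead of it and the grasp point (between the pads) lies 159 mm ahead of it; z points along the fingers, y is the line along which they close (so a half turn about z gives the same grasp; the last joint's range is limited). The gripper opens to 92 mm and grips with 3 to 60 N. Pads are 19 mm wide; open, the fingers measure 130 mm over their backs; the gripper's body (75 mm by 190 mm) begins 47 mm behind the grasp point.
Start: joints at [1.112, 0.342, 1.524, -0, 1.275, -0.146], TCP at [161.533, 499.535, 404.741] pointing down, gripper open.
Joint ranges: [-2.53, 2.53], [-0.77, 2.02], [0.04, 2.7], [-1, 4.14], [0.28, 2.66], [-3.11, 3.11]. Speed limits (rad/s): [2.57, 2.57, 3.14, 3.14, 3.14, 3.14].

INTERFACE

Orientations are given as [roll, pitch, yaw] about the fixed x, y, z axes, in that order (R = Rz(yaw) Ry(pitch) Rx(roll)).
In Python, from plant import bot, vision gives the robot as it stands. The module is installed in compiled form; this text tells all that it offers.
- The arm moves only by the shell command python3 -m crank 'ROWS'. ROWS is a JSON list of rows, 1 to 5 of them, each of 5 numbers: the finger opening in mm, then dx, dy, dz in mm, then a turn about the tool's z in rad; each row is the pose to reach, as a shift and turn from the pose commanded when the command began, along the tool's axes at that moment; what a row does not reach only later rows make up. A row lasts 1/8 s, in which the tool goes at most 62.5 mm and 0.188 rad, less where a joint would pass 70% of its speed; a pose out of reach is approached as far as the arm can. The fingers move at their own pace and stop on an object; the grip force is fixed at half the most. Time passes only in rows, so rows that do not move let the fingers close. It prints the time, the measured TCP pose, the force, the opening and the grip force at its end.
- bot.get_obs(): the state, without advancing time (a new reading comes with each control period).
- vision.capture(name): name is "scene" or "top" or "wrist"; returns a dict with "color" (480x640x3 uint8, red, green, blue), "K" (3x3 intrinsics, pixels), "R" (3x3) and "t" (3): a world point X has camera coordinates R X + t. Camera axes: x right, y down, z forward; pixel columns grow to the right and rows downward; lengths in mm; the calibration is good to about 2 mm. A picture is of the moment at which its call begins. There is no depth.
- bot.close_job(): hands the job in; it is judged then, once.
The state is a dict: "time": time; "joint_positions": joint angles; "dq": joint speeds; "tau": joint torques, N m; "tool_pos": TCP position; "tcp_rot": TCP orientation; "contact_force": force on the tool from outside, world axes, zero at the start; "moment": the same for the moment, N m; "grip_width": finger opening in mm; "finger_force": force on a finger pad.
Only numpy, scipy, OpenCV 4.12 (cv2) and the standard library are available. Lean on these libraries where they do the work, as an engineer would, in place of code of your own. Each camera call takes 0.05 s, during which the arm holds its last target. There are 200 camera calls.

## Working session

There is one attempt and no reset: what is moved stays moved. The work goes in short steps, Python scripts to look and compute and a shell command to move; the robot and the scene stay as the last step left them, time stands still between calls to the robot, and variables do not carry over. Pictures are saved under pics/ and viewed, at most 10 in all, crops included, and the job is handed in when it is done.

```bash
mkdir -p pics; python3 - <<'E'
from plant import bot, vision
import cv2,pickle
o=bot.get_obs(); print(o)
for n in("scene","top"):
    c=vision.capture(n); pickle.dump(c,open(f"{n}0.pkl","wb")); cv2.imwrite(f"pics/{n}0.png",c["color"][:,:,::-1]); print(n,c["K"],c["R"],c["t"],-c["R"].T@c["t"])
E
```

```text
{'time': 0.0, 'joint_positions': array([ 1.11198537e+00,  3.42683767e-01,  1.52502521e+00, -1.80579946e-05,
        1.27541753e+00, -1.45972362e-01]), 'dq': array([ 0.0003108 ,  0.00095642, -0.00226071,  0.000747  ,  0.00137449,
       -0.00142669]), 'tau': array([-1.64331424e-03, -4.31237018e+01, -2.44217223e+01,  7.15607777e-02,
        5.60554233e-02, -1.31477846e-04]), 'tool_pos': array([161.47559127, 499.39520742, 404.06212582]), 'tcp_rot': array([-3.14007261e+00, -2.06020901e-04,  2.82875917e+00]), 'contact_force': array([0.33475565, 0.34167695, 0.17337765]), 'moment': array([-0.02502265,  0.0232793 ,  0.0457926 ]), 'finger_force': 0.0, 'grip_width': 91.91217667824756}
scene [[451.68029801   0.         319.80344218]
 [  0.         451.68029801 233.4285752 ]
 [  0.           0.           1.        ]] [[ 0.6536856  -0.75676126  0.00274414]
 [-0.52466036 -0.45580555 -0.71900821]
 [ 0.54536835  0.46856557 -0.69499616]] [-367.15617111  400.67266693  738.24314957] [  47.60732199 -441.13606235  802.17062105]
top [[532.03304382   0.         323.49726583]
 [  0.         532.03304382 234.11703815]
 [  0.           0.           1.        ]] [[ 0.0157332  -0.99979162 -0.01300677]
 [-0.98208577 -0.01300898 -0.18798485]
 [ 0.18777647  0.01573137 -0.9820858 ]] [  -9.43416482  553.20302724 1180.91819585] [ 321.69260263  -20.8130527  1263.63407059]
```

View pics/scene0.png

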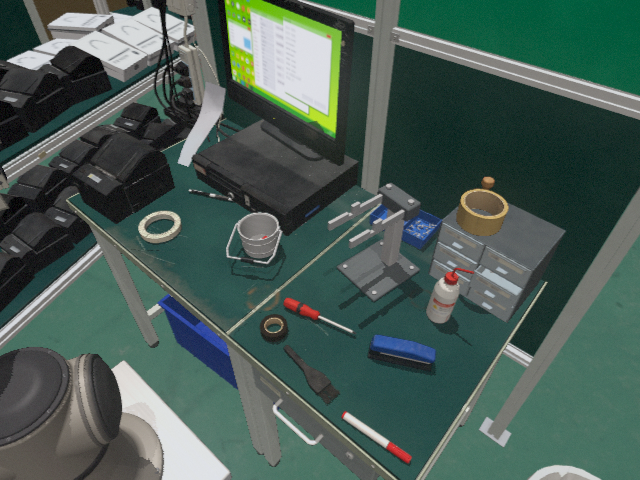

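View pics/top0.png

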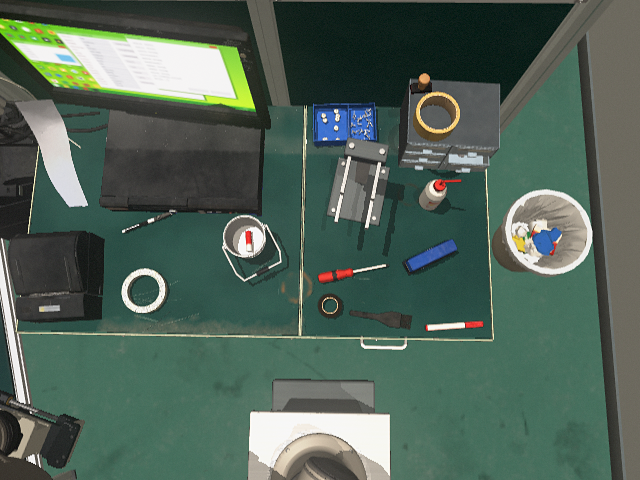

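The scene view shows the pail near (260,238) with the bail towards the robot, and the hanger near (380,250). The top view has the pail rim near (244,237), the bail grip near (262,272), and the hanger head at (366,150) with arms running down to about (340,210) and (370,225). I'll enlarge these.

```bash
python3 - <<'E'
import cv2,numpy as np
s=cv2.imread("pics/scene0.png");t=cv2.imread("pics/top0.png")
def crop(im,x,y,w,h,k): return cv2.resize(im[y:y+h,x:x+w],None,fx=k,fy=k,interpolation=cv2.INTER_CUBIC)
a=np.hstack([crop(t,210,205,80,80,5),crop(s,220,200,80,80,5)]); 
b=np.hstack([crop(t,320,130,80,110,5),crop(s,320,175,80,110,5)])
cv2.imwrite("pics/pail.png",a);cv2.imwrite("pics/hang.png",b)
E
```

```text
(no output)
```

View pics/pail.png

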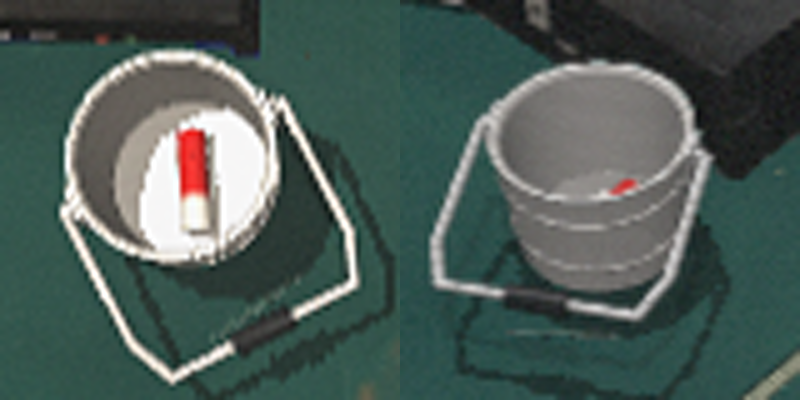

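View pics/hang.png

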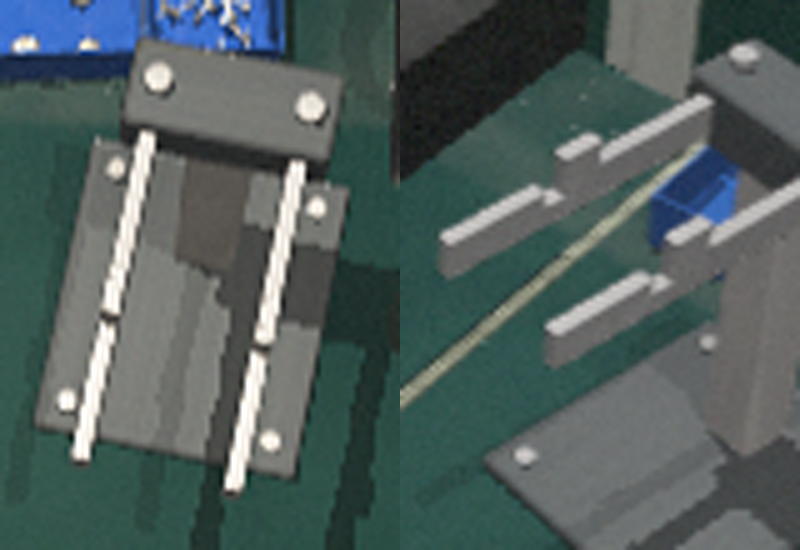

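```bash
cat >h.py <<'E'
import pickle,numpy as np
C={n:pickle.load(open(f"{n}0.pkl","rb")) for n in("scene","top")}
def ray(c,p):
    d=c["R"].T@np.linalg.inv(c["K"])@np.array([p[0],p[1],1.]); return -c["R"].T@c["t"],d/np.linalg.norm(d)
def onz(c,p,z):
    o,d=ray(c,p); return o+d*(z-o[2])/d[2]
def tri(*cp):
    A=np.zeros((3,3));b=np.zeros(3)
    for c,p in cp:
        o,d=ray(c,p);M=np.eye(3)-np.outer(d,d);A+=M;b+=M@o
    return np.linalg.solve(A,b)
def proj(c,X):
    q=c["K"]@(c["R"]@np.array(X)+c["t"]);return q[:2]/q[2]
E
python3 - <<'E'
from h import *
np.set_printoptions(precision=1,suppress=True)
T,S=C["top"],C["scene"]
P={"cornerL":((244.4,280.6),(227.4,257)),"cornerR":((281,262),(267.4,263.4)),"grip":((263,271.6),(247.4,260.2)),"earR":((266,225),(281.6,231)),"earL":((224,246.6),(237.4,224)),
"tipL":((336.4,222),(329.4,223)),"tipR":((366.8,228),(350.2,241)),"notL":((342,193.2),(349,213.6)),"notR":((372.2,199.6),(369.6,231))}
for k,(a,b) in P.items():
    X=tri((T,a),(S,b));print(k,X,"res",proj(T,X)-a,proj(S,X)-b)
print("rim",onz(T,(244.4,236.4),70))
for k,z in(("tipL",200),("tipR",200),("notL",192),("notR",192)): print(k,onz(T,P[k][0],z),onz(S,P[k][1],z))
for k in(("earL"),("earR")): print(k,onz(T,P[k][0],62),onz(S,P[k][1],62))
# tool start axes
from scipy.spatial.transform import Rotation as R
from plant import bot
o=bot.get_obs();print(R.from_euler("xyz",o["tcp_rot"]).as_matrix())
print("headtop corners",[onz(T,(320+x/5,130+y/5),214) for x,y in((143,40),(343,75),(325,165),(122,130))])
E
```

```text
cornerL [444.  178.5  45. ] res [ 0.1 -0.2] [-0.3  0.1]
cornerR [488.8  95.   46.1] res [ 0.4 -0.5] [-0.6  0.1]
grip [465.8 135.8  46.5] res [ 0.3 -0.5] [-0.6  0.1]
earR [571.8 130.3  64.9] res [ 0.4 -0.5] [-0.7  0.1]
earL [519.1 224.8  67.1] res [ 0.2 -0.3] [-0.3  0.1]
tipL [551.4 -30.8 202.4] res [ 0.5 -0.6] [-0.8  0.2]
tipR [539.3 -92.5 202.2] res [ 0.4 -0.4] [-0.6  0.1]
notL [611.3 -38.8 192.8] res [-1.  1.] [ 1.4 -0.3]
notR [ 598.1 -101.   192.5] res [-1.2  1.2] [ 1.7 -0.4]
rim [542.2 179.1  70. ]
tipL [550.6 -29.8 200. ] [554.8 -30.1 200. ]
tipR [538.9 -91.8 200. ] [542.2 -91.9 200. ]
notL [613.8 -40.8 192. ] [609.4 -36.7 192. ]
notR [ 600.8 -103.5  192. ] [595.4 -98.8 192. ]
earL [519.3 226.3  62. ] [523. 229.  62.]
earR [571.1 131.6  62. ] [575.3 131.7  62. ]
[[-1.   0.3 -0. ]
 [ 0.3  1.  -0. ]
 [ 0.  -0.  -1. ]]
headtop corners [array([726.6, -53. , 214. ]), array([ 712.1, -135.9,  214. ]), array([ 673.1, -128.3,  214. ]), array([687.2, -44.6, 214. ])]
```

The crops give the points triangulated above. The pail centre is about (543.5,178.5) with yaw about 28.7°, and the grip is at (466,136,46.5). The hanger yaw is about -10.7°, with the arm tips' midpoint at (545,-62). Next I'll move above the grip.

```bash
cat >>h.py <<'E'
from scipy.spatial.transform import Rotation as Ro
def go(x,y,z,yaw=None):
    "tool-frame shift and turn from measured pose to a TCP target"
    from plant import bot
    o=bot.get_obs();r=o["tcp_rot"];M=Ro.from_euler("xyz",r).as_matrix()
    d=M.T@(np.array([x,y,z])-o["tool_pos"]);t=0 if yaw is None else -((yaw-r[2]+np.pi)%(2*np.pi)-np.pi)
    print("shift",np.round(d,1),"turn",round(t,3),"F",np.round(o["contact_force"],1),"t",o["time"])
def look(name,png,crop=None,k=1):
    from plant import vision
    import cv2
    c=vision.capture(name);pickle.dump(c,open(f"{png}.pkl","wb"));im=c["color"][:,:,::-1]
    if crop: x,y,w,h=crop;im=cv2.resize(im[y:y+h,x:x+w],None,fx=k,fy=k,interpolation=cv2.INTER_CUBIC)
    cv2.imwrite(f"pics/{png}.png",im);return c
E
python3 -c "from h import *;go(466,136,330,2.072)"
```

```text
shift [-401.6 -252.    74.4] turn 0.757 F [-0.3  0.6  0.3] t 0.1
```

```bash
python3 -m crank '[[24,-402,-252,20,0.757],[24,-402,-252,20,0.757],[24,-402,-252,20,0.757],[24,-402,-252,20,0.757],[24,-402,-252,20,0.757]]'; python3 -c "from h import *;go(466,136,330,2.072)"
```

```text
time: 0.72
tool_pos: [363.1, 258.6, 391.4]
tcp_rot: [3.142, -0.0, 2.07]
contact_force: [-0.2, 0.6, -0.1]
grip_width: 46.5
finger_force: 0.0
shift [-156.9   31.7   61.4] turn -0.002 F [-0.2  0.6 -0.1] t 0.725
```

```bash
python3 -m crank '[[24,-157,32,61,0],[24,-157,32,61,0],[24,-157,32,61,0],[24,-157,32,61,0],[24,-157,32,61,0]]'; python3 - <<'E'
from h import *
go(466,136,330,2.072)
c=look("wrist","w1");print(c["K"],c["R"],c["t"])
print([proj(c,p) for p in((465.8,135.8,46.5),(444,178.5,45),(488.8,95,46),(543.5,178.5,70))])
E
```

```text
time: 1.35
tool_pos: [465.4, 138.2, 330.4]
tcp_rot: [-3.141, -0.001, 2.071]
contact_force: [0.2, -0.3, -0.2]
grip_width: 24.1
finger_force: 0.0
shift [-2.2 -0.5  0.4] turn -0.001 F [ 0.2 -0.3 -0.2] t 1.35
[[426.06706457   0.         316.77371921]
 [  0.         426.06706457 242.60727722]
 [  0.           0.           1.        ]] [[ 0.87731087  0.47992126 -0.00110833]
 [ 0.45844566 -0.83736522  0.29773655]
 [ 0.14196202 -0.26171562 -0.95464743]] [-473.89861136 -111.41421641  290.62662586]
[array([316.58064907, 246.08624751]), array([318.7806991 , 171.69483633]), array([317.46492332, 311.10228902]), array([465.09900254, 257.89571083])]
```

View pics/w1.png

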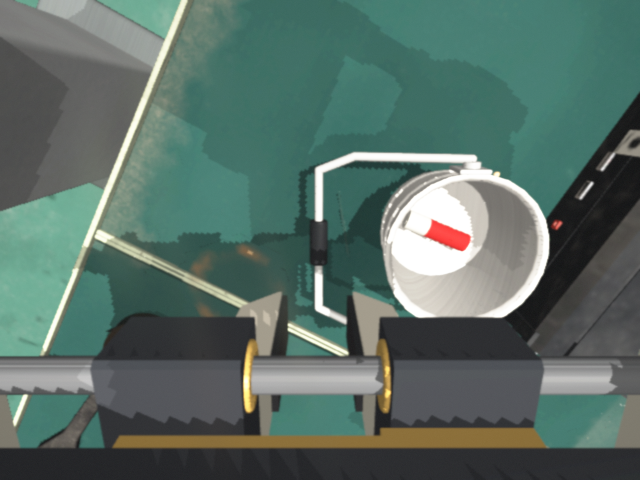

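The wrist view shows the sleeve at (318,242), the wire corners at (320,168) and (319,307), the left ear at about (476,160), and the pail rim centred near (466,246). I'll fit the pail pose over all the views.

```bash
python3 - <<'E'
from h import *
from scipy.optimize import least_squares
C["w"]=pickle.load(open("w1.pkl","rb"))
O=[("top","g",(263,271.6)),("top","cL",(244.4,280.6)),("top","cR",(281,262)),("top","eL",(224,246.6)),("top","eR",(266,225)),("top","rim",(244.4,236.4)),
("scene","g",(247.4,260.2)),("scene","cL",(227.4,257)),("scene","cR",(267.4,263.4)),("scene","eL",(237.4,224)),("scene","eR",(281.6,231)),
("w","g",(318,242)),("w","cL",(320,168)),("w","cR",(319,307)),("w","eL",(476,160)),("w","rim",(466,246))]
def pts(p):
    x,y,a,b=p;c,s=np.cos(a),np.sin(a)
    L={"g":(-90*np.sin(b),0,62+90*np.cos(b)),"cL":(-90*np.sin(b),48,62+90*np.cos(b)),"cR":(-90*np.sin(b),-48,62+90*np.cos(b)),"eL":(0,56,62),"eR":(0,-56,62),"rim":(0,0,70)}
    return {k:np.array([x+c*u-s*v,y+s*u+c*v,w]) for k,(u,v,w) in L.items()}
for use in(("top","scene"),("w",),("top","scene","w")):
    f=lambda p:np.concatenate([proj(C[n],pts(p)[k])-q for n,k,q in O if n in use])
    r=least_squares(f,[543,178,.5,1.7],loss="soft_l1");print(use,r.x,r.cost,pts(r.x)["g"]);
    print(np.round(r.fun.reshape(-1,2),1).tolist())
E
```

```text
('top', 'scene') [5.44995304e+02 1.78694864e+02 4.91940378e-01 1.76211530e+00] 4.186230160713048 [467.11507332 136.96016055  44.88614314]
[[-0.0, -0.9], [-0.2, -0.4], [0.6, -0.8], [-0.8, 0.3], [1.0, -0.1], [0.2, -1.2], [-0.4, 0.0], [-0.3, -0.2], [-0.1, 0.3], [-1.1, 1.1], [-0.4, 1.3]]
('w',) [5.43816704e+02 1.80063067e+02 4.91067503e-01 1.78145303e+00] 12.682574226545013 [466.2064585  138.56020149  43.18080801]
[[1.2, -0.7], [0.0, -0.4], [-0.6, 0.9], [-2.5, -0.7], [1.0, 10.0]]
('top', 'scene', 'w') [5.44045941e+02 1.79868119e+02 4.91087453e-01 1.78302864e+00] 18.764434760239734 [466.46276723 138.3777396   43.04216127]
[[-0.6, -0.6], [-0.7, -0.1], [0.0, -0.4], [-1.3, 0.7], [0.5, 0.3], [-0.3, -0.8], [-0.9, 0.4], [-0.8, 0.2], [-0.7, 0.7], [-1.7, 1.1], [-1.1, 1.3], [1.4, -0.3], [0.2, 0.0], [-0.4, 1.1], [-2.3, -0.2], [1.2, 10.4]]
```

```bash
python3 -c "from h import *;go(466.6,138,206,2.062)"
```

```text
shift [ -1.3   0.9 124.8] turn 0.01 F [-0.9  0.8 -0.5] t 1.4
```

```bash
python3 -m crank '[[24,-1.3,0.9,50,0.01],[24,-1.3,0.9,85,0.01],[24,-1.3,0.9,110,0.01],[24,-1.3,0.9,124.5,0.01],[24,-1.3,0.9,124.5,0.01]]'; python3 -c "
from h import *
go(466.6,138,206,2.062);look('scene','s1',(200,180,120,110),5);c=look('wrist','w2')"
```

```text
time: 2.02
tool_pos: [466.7, 138.0, 205.9]
tcp_rot: [-3.141, -0.0, 2.063]
contact_force: [0.1, -0.4, 0.3]
grip_width: 23.6
finger_force: 0.0
shift [ 0.1 -0.1 -0.1] turn 0.001 F [ 0.1 -0.4  0.3] t 2.025
```

View pics/w2.png

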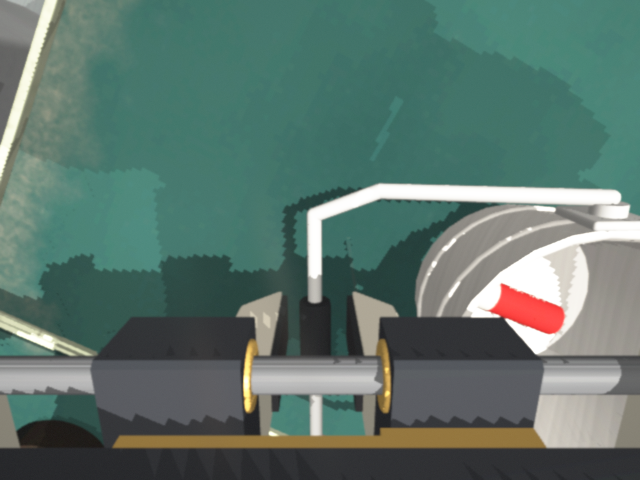

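The sleeve sits at x = 315, centred between the finger pads (284 and 350), so I'll close on it.

```bash
python3 -m crank '[[8,0,0,0,0],[8,0,0,0,0],[8,0,0,0,0],[8,0,0,0,0]]'; python3 -c "
from h import *
th0=1.77;M=None
for n in range(0,9):
    t=th0*(1-n/8);print(round(90*(np.sin(t)-np.sin(th0)),1),round(-90*(np.cos(t)-np.cos(th0)),1))"
```

```text
time: 2.62
tool_pos: [467.3, 137.3, 206.3]
tcp_rot: [3.141, 0.0, 2.062]
contact_force: [0.5, 0.4, 0.2]
grip_width: 11.1
finger_force: 30.0
0.0 -0.0
1.8 -19.8
-0.9 -39.5
-7.8 -58.1
-18.6 -74.8
-32.8 -88.7
-49.7 -99.1
-68.5 -105.6
-88.2 -107.8
```

```bash
python3 -m crank '[[8,0,-1.5,-10,0],[8,0,-1.8,-20,0],[8,0,-1,-30,0],[8,0,0.9,-39.5,0]]'; python3 -m crank '[[8,0,3,-9.5,0],[8,0,6.9,-18.6,0],[8,0,12,-27.5,0],[8,0,17.7,-35.3,0]]'
```

```text
time: 3.12
tool_pos: [467.7, 137.6, 246.3]
tcp_rot: [-3.141, -0.0, 2.062]
contact_force: [-0.2, -0.2, 0.3]
grip_width: 10.9
finger_force: 30.0
time: 3.62
tool_pos: [483.7, 146.2, 281.5]
tcp_rot: [-3.141, -0.0, 2.062]
contact_force: [-3.1, -1.3, 2.3]
grip_width: 10.8
finger_force: 30.0
```

```bash
python3 -m crank '[[8,0,5.5,-9,0],[8,0,13.3,-15,0],[8,0,21.5,-21,0],[8,0,30.5,-25.5,0]]'
```

```text
time: 4.12
tool_pos: [511.0, 160.8, 307.2]
tcp_rot: [3.141, 0.0, 2.062]
contact_force: [-3.3, -0.1, 5.1]
grip_width: 11.0
finger_force: 30.0
```

```bash
python3 -m crank '[[8,0,-0.5,-1.5,0],[8,0,-1,-2.5,0],[8,0,-1,-2.5,0]]'
```

```text
time: 4.5
tool_pos: [509.5, 160.0, 308.4]
tcp_rot: [-3.141, -0.0, 2.062]
contact_force: [0.6, 0.4, -1.9]
grip_width: 11.0
finger_force: 30.0
```

```bash
python3 -m crank '[[8,0,9.5,-3.3,0],[8,0,19,-6,0],[8,0,29,-7.8,0],[8,0,39,-8.3,0]]'; python3 -c "
from h import *
go(544.3,179.5,314+.0)"
```

```text
time: 5.0
tool_pos: [544.5, 178.8, 317.1]
tcp_rot: [-3.141, -0.0, 2.062]
contact_force: [-0.6, -0.1, -4.5]
grip_width: 10.7
finger_force: 30.0
shift [0.8 0.2 3.1] turn 0 F [-0.6 -0.1 -4.5] t 5.0
```

```bash
python3 -m crank '[[8,0,0,1,0],[8,0,0,1,0]]'; python3 -c "
from h import *
look('scene','s2',(200,150,130,120),5)"
```

```text
time: 5.25
tool_pos: [543.7, 178.3, 315.7]
tcp_rot: [-3.14, -0.0, 2.062]
contact_force: [0.6, 0.2, -5.0]
grip_width: 11.0
finger_force: 30.0
```

View pics/s2.png

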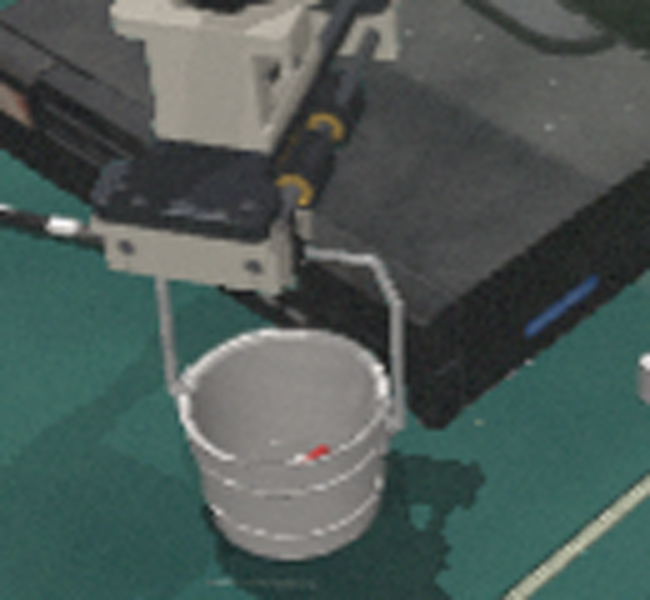

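The bail is upright (its top span lies along y ≈ 255 in the crop) and the pail stands in place with the battery visible inside. Next is a gentle lift.

```bash
python3 -m crank '[[8,0,0,-4,0],[8,0,0,-14,0],[8,0,0,-30,0],[8,0,0,-46,0],[8,0,0,-56,0]]';python3 -m crank '[[8,0,0,-6,0],[8,0,0,-9,0],[8,0,0,-9,0]]'; python3 -c "
from h import *
go(485,120,380,2.062-.2);go(485,-30,380,1.384)"
```

```text
time: 5.92
tool_pos: [544.0, 178.4, 374.0]
tcp_rot: [3.14, 0.001, 2.062]
contact_force: [-0.8, -0.4, -4.0]
grip_width: 11.1
finger_force: 30.0
time: 6.3
tool_pos: [543.9, 178.4, 381.0]
tcp_rot: [-3.142, -0.0, 2.062]
contact_force: [0.6, 0.2, -5.5]
grip_width: 11.3
finger_force: 30.0
shift [-23.7 -79.5   1. ] turn 0.2 F [ 0.6  0.2 -5.5] t 6.3
shift [-156.  -150.2    1. ] turn 0.678 F [ 0.6  0.2 -5.5] t 6.3
```

```bash
python3 -m crank '[[8,-3,-10,0,0.02],[8,-8,-28,0,0.06],[8,-14,-48,0,0.11],[8,-20,-67,0,0.16],[8,-24,-80,0,0.2]]'; python3 -c "
from h import *
go(485,-30,381,1.384)"
```

```text
time: 6.92
tool_pos: [483.6, 118.6, 380.9]
tcp_rot: [-3.141, -0.0, 1.859]
contact_force: [-0.5, -1.3, -4.5]
grip_width: 10.7
finger_force: 30.0
shift [-142.9  -41.    -0. ] turn 0.475 F [-0.5 -1.3 -4.5] t 6.925
```

```bash
python3 -m crank '[[8,-25,-7,0,0.08],[8,-50,-14,0,0.17],[8,-75,-21,0,0.26],[8,-100,-28,0,0.35],[8,-120,-34,0,0.42]]'; python3 -m crank '[[8,-12,0,0,0.03],[8,-18,0,0,0.05],[8,-18,0,0,0.05],[8,-18,0,0,0.05]]'; python3 -c "
from h import *
go(500,-53,381,1.384)"
```

```text
time: 7.55
tool_pos: [486.3, -6.4, 381.1]
tcp_rot: [3.141, 0.0, 1.438]
contact_force: [0.5, -0.3, -5.4]
grip_width: 10.9
finger_force: 30.0
time: 8.05
tool_pos: [484.3, -22.5, 381.2]
tcp_rot: [3.141, -0.0, 1.393]
contact_force: [0.2, -0.7, -4.8]
grip_width: 11.3
finger_force: 30.0
shift [-27.2  20.9   0.2] turn 0.009 F [ 0.2 -0.7 -4.8] t 8.05
```

```bash
python3 -m crank '[[8,-8,5,0,0.009],[8,-18,13,0,0.009],[8,-25,19,0,0.009],[8,-27,21,0,0.009],[8,-27,21,0,0.009],[8,-27,21,0,0.009]]' || python3 -m crank '[[8,-8,5,0,0.009],[8,-18,13,0,0.009],[8,-25,19,0,0.009],[8,-27,21,0,0.009],[8,-27,21,0,0.009]]'; python3 -m crank '[[8,0,0,0,0],[8,0,0,0,0],[8,0,0,0,0]]'; python3 - <<'E'
from h import *
import cv2
go(500,-53,381,1.384)
a=look("scene","s3",(280,150,120,120),5);b=look("wrist","w3")
i=cv2.imread("pics/s3.png");j=cv2.imread("pics/w3.png")
cv2.imwrite("pics/m3.png",np.hstack([cv2.resize(i,(400,400)),cv2.resize(j[:400,120:520],(400,400))]))
E
```

```text
time: 8.68
tool_pos: [500.2, -53.6, 381.0]
tcp_rot: [3.142, -0.0, 1.382]
contact_force: [1.0, 0.7, -4.0]
grip_width: 10.8
finger_force: 30.0
time: 9.05
tool_pos: [499.9, -53.2, 381.1]
tcp_rot: [-3.141, -0.0, 1.383]
contact_force: [0.4, -0.0, -4.7]
grip_width: 10.8
finger_force: 30.0
shift [0.2 0.  0.1] turn -0.001 F [ 0.4 -0.  -4.7] t 9.05Traceback (most recent call last):
ValueError: 1 to 5 rows of numbers within range
```

View pics/m3.png

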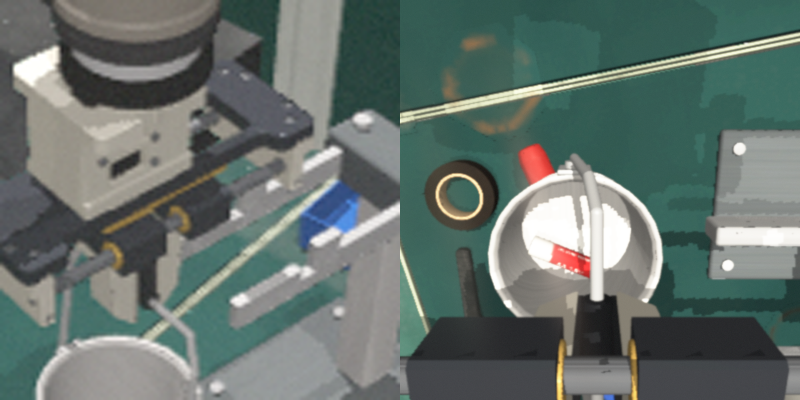

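The wrist view shows the left arm tip at (430,234) in full-image pixels, with the bare wire running from y = 212 to 298. The scene crop shows the bail in front of the arms and the pail level.

```bash
python3 - <<'E'
from h import *
c=pickle.load(open("w3.pkl","rb"));u=np.array([np.cos(-.187),np.sin(-.187)]);v=np.array([-u[1],u[0]]);t=np.array([499.9,-53.2])
for n,p,z in(("tip top",(432,237),200),("arm far",(500,237),200),("bend",(318,212),219),("sleeve end",(318,298),219)):
    q=onz(c,p,z);print(n,q,"along",(q[:2]-t)@u,"across",(q[:2]-t)@v)
for q in((551.4,-30.8),(539.3,-92.5)): print((np.array(q)-t)@u,(np.array(q)-t)@v)
E
```

```text
tip top [549.69562516 -28.27577257 200.        ] along 44.29379386201138 across 33.74731432045327
arm far [575.98413456 -33.26304145 200.        ] along 71.05119300199327 across 33.734341851667736
bend [508.27766274  -5.59267633 219.        ] along -0.6191646612737376 across 48.334864589670666
sleeve end [502.32787296 -37.06141758 219.        ] along -0.6148103568605694 across 16.308599506859927
46.43773955983708 31.583957075907108
46.01945888955467 -31.289924952172477
```

```bash
python3 -m crank '[[8,0,8,0,0],[8,0,22,0,0],[8,0,38,0,0],[8,0,54,0,0],[8,0,64,0,0]]'; python3 -m crank '[[8,0,3,1,0],[8,0,3,4,0],[8,0,3,8,0],[8,0,3,11,0],[8,0,3,11,0]]'
```

```text
time: 9.78
tool_pos: [563.9, -65.6, 380.9]
tcp_rot: [3.141, -0.0, 1.383]
contact_force: [0.6, 0.7, -4.9]
grip_width: 10.9
finger_force: 30.0
time: 10.4
tool_pos: [565.7, -65.9, 369.9]
tcp_rot: [-3.141, -0.0, 1.383]
contact_force: [-0.4, -0.1, -3.7]
grip_width: 11.1
finger_force: 30.0
```

```bash
python3 -m crank '[[8,0,0,1,0],[8,0,0,2,0],[8,0,0,2,0]]';python3 -m crank '[[8,0,0,1,0],[8,0,0,2,0],[8,0,0,2,0]]'
```

```text
time: 10.78
tool_pos: [565.9, -65.9, 368.1]
tcp_rot: [3.142, -0.0, 1.383]
contact_force: [0.6, 0.4, -5.3]
grip_width: 10.8
finger_force: 30.0
time: 11.15
tool_pos: [565.9, -65.9, 366.0]
tcp_rot: [-3.141, -0.0, 1.383]
contact_force: [-0.3, -0.6, -4.9]
grip_width: 11.0
finger_force: 30.0
```

```bash
for i in 1 2; do :; done; python3 -m crank '[[8,0,0,0.8,0],[8,0,0,1.5,0],[8,0,0,1.5,0]]'; python3 -m crank '[[8,0,0,0.7,0],[8,0,0,0.7,0]]'
```

```text
time: 11.52
tool_pos: [565.8, -65.9, 365.6]
tcp_rot: [3.14, 0.0, 1.383]
contact_force: [-3.5, 0.9, 4.4]
grip_width: 11.0
finger_force: 30.0
time: 11.78
tool_pos: [565.8, -65.9, 365.4]
tcp_rot: [3.14, 0.0, 1.383]
contact_force: [-4.4, 0.7, 9.4]
grip_width: 11.1
finger_force: 30.0
```

```bash
python3 -m crank '[[8,0,0,-1,0],[8,0,0,-1.1,0],[8,0,0,-1.1,0]]'; python3 -m crank '[[8,0,3,0,0],[8,0,8,0,0],[8,0,13,0,0],[8,0,18,0,0],[8,0,20,0,0]]'
```

```text
time: 12.15
tool_pos: [565.9, -65.9, 365.5]
tcp_rot: [3.141, -0.0, 1.383]
contact_force: [-3.7, 1.0, 6.2]
grip_width: 10.8
finger_force: 30.0
time: 12.78
tool_pos: [585.1, -69.4, 365.4]
tcp_rot: [-3.14, -0.0, 1.383]
contact_force: [-7.1, 0.7, 8.7]
grip_width: 11.0
finger_force: 30.0
```

```bash
python3 -m crank '[[8,0,0,-0.8,0],[8,0,0,-1,0],[8,0,0,-1,0]]'; python3 -m crank '[[8,0,2,0,0],[8,0,4,0,0],[8,0,6,0,0],[8,0,8,0,0]]'
```

```text
time: 13.15
tool_pos: [585.5, -69.6, 365.7]
tcp_rot: [-3.141, -0.0, 1.383]
contact_force: [-3.5, 0.9, 0.6]
grip_width: 11.2
finger_force: 30.0
time: 13.65
tool_pos: [593.7, -71.2, 365.8]
tcp_rot: [-3.142, -0.0, 1.383]
contact_force: [-0.8, 0.7, -1.7]
grip_width: 11.1
finger_force: 30.0
```

```bash
python3 -m crank '[[8,0,1,0,0],[8,0,2,0,0],[8,0,3,0,0],[8,0,4,0,0],[8,0,4,0,0]]'; python3 -m crank '[[8,0,1,0,0],[8,0,2,0,0],[8,0,2,0,0]]'
```

```text
time: 14.28
tool_pos: [597.4, -71.9, 365.9]
tcp_rot: [-3.142, -0.0, 1.383]
contact_force: [0.8, 0.1, -4.3]
grip_width: 10.7
finger_force: 30.0
time: 14.65
tool_pos: [599.4, -72.3, 366.0]
tcp_rot: [3.142, -0.0, 1.383]
contact_force: [0.0, 0.5, -4.0]
grip_width: 10.9
finger_force: 30.0
```

```bash
python3 -m crank '[[8,0,0.7,0,0],[8,0,1.4,0,0],[8,0,1.4,0,0]]'; python3 -m crank '[[8,0,0.6,0,0],[8,0,1.2,0,0],[8,0,1.2,0,0]]'
```

```text
time: 15.02
tool_pos: [600.7, -72.5, 366.0]
tcp_rot: [3.142, -0.0, 1.383]
contact_force: [-0.3, -0.2, -4.4]
grip_width: 11.3
finger_force: 30.0
time: 15.4
tool_pos: [601.9, -72.8, 366.0]
tcp_rot: [3.142, -0.0, 1.383]
contact_force: [0.1, 0.0, -3.9]
grip_width: 10.9
finger_force: 30.0
```

```bash
python3 -m crank '[[8,0,0.6,0,0],[8,0,1.2,0,0],[8,0,1.2,0,0]]'; python3 -m crank '[[8,0,0.6,0,0],[8,0,1.2,0,0],[8,0,1.2,0,0]]'
```

```text
time: 15.78
tool_pos: [602.8, -72.9, 365.9]
tcp_rot: [-3.141, -0.0, 1.383]
contact_force: [-2.1, 0.0, -3.4]
grip_width: 11.2
finger_force: 30.0
time: 16.15
tool_pos: [603.4, -73.0, 365.8]
tcp_rot: [-3.138, -0.0, 1.383]
contact_force: [-7.8, 0.9, -2.1]
grip_width: 11.1
finger_force: 30.0
```

```bash
python3 -m crank '[[8,0,-1.5,0,0],[8,0,-1.8,1,0],[8,0,-1.8,3,0],[8,0,-1.8,5,0],[8,0,-1.8,5,0]]'; python3 -m crank '[[8,0,0,0.8,0],[8,0,0,1.6,0],[8,0,0,1.6,0]]'
```

```text
time: 16.77
tool_pos: [602.6, -72.9, 360.7]
tcp_rot: [3.142, -0.0, 1.383]
contact_force: [0.1, -0.4, -4.3]
grip_width: 11.1
finger_force: 30.0
time: 17.15
tool_pos: [602.5, -72.9, 359.4]
tcp_rot: [3.141, -0.0, 1.383]
contact_force: [-1.1, -0.0, -4.4]
grip_width: 11.1
finger_force: 30.0
```

```bash
python3 -m crank '[[8,0,0,0.7,0],[8,0,0,1.3,0],[8,0,0,1.3,0]]'; python3 -m crank '[[8,0,0,0.6,0],[8,0,0,0.6,0]]'
```

```text
time: 17.52
tool_pos: [602.5, -72.8, 358.1]
tcp_rot: [3.142, -0.0, 1.383]
contact_force: [-0.3, -0.4, -4.7]
grip_width: 10.9
finger_force: 30.0
time: 17.77
tool_pos: [602.5, -72.8, 357.8]
tcp_rot: [3.141, -0.0, 1.383]
contact_force: [-1.3, -0.3, -2.8]
grip_width: 11.3
finger_force: 30.0
```

```bash
python3 -m crank '[[8,0,0,0.4,0],[8,0,0,0.4,0]]'; python3 -c "
from h import *
import cv2
look('scene','s4',(330,130,120,120),5);look('top','t4',(310,130,120,120),5)
cv2.imwrite('pics/m4.png',np.hstack([cv2.resize(cv2.imread(f'pics/{n}.png'),(400,400)) for n in('s4','t4')]))"
```

```text
time: 18.02
tool_pos: [602.4, -72.8, 357.7]
tcp_rot: [3.141, -0.0, 1.383]
contact_force: [-2.5, 0.2, 1.1]
grip_width: 10.9
finger_force: 30.0
```

View pics/m4.png

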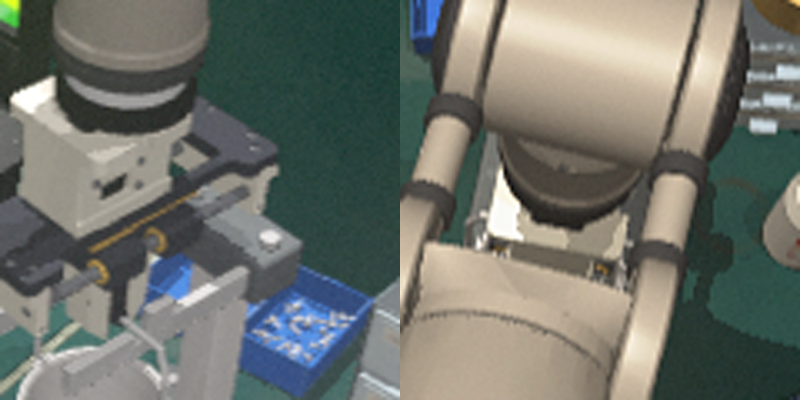

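The wire crosses the near arm at the notch beside the stop. The 8 mm drop felt in z matches the notch floor, so I'll release and rise.

```bash
python3 -m crank '[[14,0,0,0,0],[18,0,0,0,0],[24,0,0,0,0],[30,0,0,0,0],[30,0,0,0,0]]'; python3 -m crank '[[30,0,0,-5,0],[30,0,0,-15,0],[30,0,0,-35,0],[30,0,0,-65,0],[30,0,0,-90,0]]'; python3 -m crank '[[30,0,-40,-10,0],[30,0,-90,-10,0],[30,0,-140,-10,0],[30,0,-190,-10,0],[30,0,-200,-10,0]]'; python3 -m crank '[[30,60,0,0,0],[30,120,0,0,0],[30,180,0,0,0],[30,240,0,0,0],[30,250,0,0,0]]'; python3 -c "
from h import *
import cv2
look('scene','s5',(310,170,120,120),5);look('top','t5',(310,130,120,120),5)
cv2.imwrite('pics/m5.png',np.hstack([cv2.resize(cv2.imread(f'pics/{n}.png'),(400,400)) for n in('s5','t5')]))"
```

```text
time: 18.75
tool_pos: [602.5, -72.9, 357.1]
tcp_rot: [3.141, -0.0, 1.383]
contact_force: [0.3, 0.0, 0.4]
grip_width: 29.7
finger_force: 0.0
time: 19.38
tool_pos: [602.4, -72.8, 449.3]
tcp_rot: [3.14, -0.0, 1.383]
contact_force: [0.8, 0.4, 0.5]
grip_width: 30.2
finger_force: 0.0
time: 20.0
tool_pos: [403.7, -34.8, 458.3]
tcp_rot: [3.14, 0.0, 1.383]
contact_force: [0.4, 0.0, 0.2]
grip_width: 29.9
finger_force: 0.0
time: 20.62
tool_pos: [453.5, 213.4, 457.2]
tcp_rot: [3.141, -0.001, 1.387]
contact_force: [0.4, -1.5, 0.2]
grip_width: 30.0
finger_force: 0.0
```

View pics/m5.png

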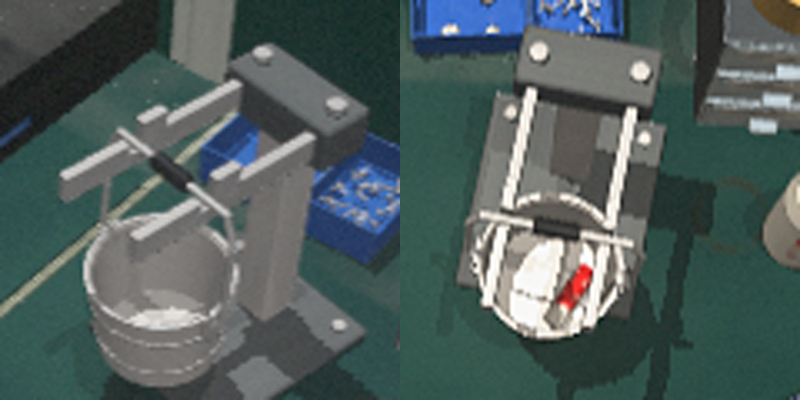

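The pail hangs level with the bail across both arms just before the stops, and the battery is inside. The top view's pail-to-bail offset fits parallax. I'll check the wire height and stillness numerically.

```bash
python3 -m crank '[[30,0,0,0,0],[30,0,0,0,0],[30,0,0,0,0],[30,0,0,0,0]]' >/dev/null; python3 - <<'E'
from h import *
a=pickle.load(open("s5.pkl","rb"));b=look("scene","s6")
d=np.abs(a["color"].astype(int)-b["color"])[170:290,310:430].max(2);print("changed px",(d>40).sum())
v=np.array([.186,.983])
for z in(194.5,202.5): print(z,[proj(a,(602.5+s*48*v[0],-72.8+s*48*v[1],z)) for s in(1,-1)])
print("rim centre top",proj(C["top"],(602.5,-72.8,112)),"seen",(310+152*.3,130+265*.3))
E
```

```text
changed px 0
194.5 [array([345.42559773, 209.8358367 ]), array([378.00994088, 235.55126769])]
202.5 [array([345.5914098 , 206.86587266]), array([378.39553809, 232.56133898])]
rim centre top [355.59837972 207.75593528] seen (355.6, 209.5)
```

The wire ends match the seated height (z = 194.5), nothing is moving, and the pail hangs level, so I'm handing in.

```bash
python3 -c "
from plant import bot
print(bot.close_job())"
```

```text
the job is handed in; nothing more can be done
None
```

The pail hangs level and still with its bail in both hanger notches and the battery inside, the robot is clear of it, and the job was handed in at about 21 s; the verdict was not shown.

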